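Unlatch the jewellery chest and pack its drawer

TASK

The chest's drawer is bolted, and a swinging keeper stops the bolt: swing the keeper well aside, slide the bolt all the way back, and pull the drawer all the way out. Then lay the two L-shaped trinket boxes in the drawer so that both lie flat on its floor, nested together to fill it, leave the drawer open, and do not disturb the other things on the dresser.

Things in the scene. Friction and masses are not known exactly. Their poses are not given: they have to be found in the camera images.
- chest: fixed wooden jewellery chest with one drawer, 160 deep (x) x 180 wide (y) x 68 mm high; origin at the centre of its underside on the dresser, x towards its back (the drawer opens to its -x), y along its front, z up. Keeper and bolt lie on its top in one line along y, 66 mm forward (-x) of the centre; their knobs reach 100 mm above the dresser
- keeper (a joint): angle of the keeper, a flat brass arm 50 x 16 x 8 mm swinging about a vertical pivot: 0 to 0.15 = pointing from the pivot to the chest's -y, its end facing the bolt's end, so the bolt cannot slide; grows anticlockwise (seen from above) as the arm swings to the chest's back; 1.57 = pointing to chest +x, stop at 1.6. Friction 0.03 N m; stays where left
- keeper_pivot (a point): the keeper's vertical pivot axis, 88 mm above the dresser (the height of keeper_knob)
- keeper_knob (a point): middle of the round upright knob of the keeper (12 mm diameter, from 76 to 100 mm above the dresser), 42 mm from the pivot; moves with the keeper
- bolt (a joint): travel of the bolt, a flat brass bar 104 x 14 x 8 mm: 0 to 0.003 = shut, its -y end in front of an 18 mm upright lug of the drawer; grows along the chest's +y to 0.040; drawer free from about 0.016. Friction 0.8 N; stays where left. The keeper stops it after about 4 mm until swung some 0.6 rad aside
- bolt_knob (a point): middle of the round upright knob of the bolt (12 mm diameter, from 76 to 100 mm above the dresser); moves with the bolt; 48 mm from the shut keeper's knob
- drawer (a joint): travel of the drawer: 0 shut, 0.120 fully out, along the chest's -x. Friction 1.5 N; held shut by the bolt
- drawer_pull (a point): grip point of the drawer's pull, an upright brass fin in the middle of the drawer's front, 10 mm thick (along the chest's y), standing 34 mm out of the front and reaching from 30 to 70 mm above the dresser; the point is 55 mm above the dresser and 18 mm out of the front; moves with the drawer
- tray_floor (a point): centre of the drawer's inner floor, 12 mm above the dresser; axes like the chest's; moves with the drawer. Inside 104 (x) by 152 mm (y); walls 18 mm high, 4 mm thick; front panel to 67 mm above the dresser. The bolt's lug stands by the front of the -y wall (x = -26, y = -84 mm), up to 86 mm above the dresser. With the drawer out, its back wall is 12 mm clear of the chest
- lbox_a_center (a point): centre of an L-shaped wooden trinket box (100 g), half-way up (22 mm above its underside), over its centre of mass. On the 16 mm thick L stands a fin to lift it by, centred on this point: 34 mm long (along x), 12 mm thick (along y), from 16 to 44 mm above the underside. Axes as lbox_a, which gives the outline. Flat on the dresser left or right of the chest, any yaw
- lbox_b_center (a point): centre of an L-shaped wooden trinket box (100 g), half-way up (22 mm above its underside), over its centre of mass. On the 16 mm thick L stands a fin to lift it by, centred on this point: 34 mm long (along x), 12 mm thick (along y), from 16 to 44 mm above the underside. Axes as lbox_b, which gives the outline. Flat on the dresser left or right of the chest, any yaw
- lbox_a: the L-shaped box itself, same as its twin; origin on the underside, below lbox_a_center, z up. Outline: three 46 mm squares, the corner square centred at x = -15.3, y = -15.3 mm and the two arms at x = 30.7, y = -15.3 and x = -15.3, y = 30.7 mm, so each leg is 92 mm long; two of them tile 92 x 138 mm
- lbox_b: the L-shaped box itself, same as its twin; origin on the underside, below lbox_b_center, z up. Outline: three 46 mm squares, the corner square centred at x = -15.3, y = -15.3 mm and the two arms at x = 30.7, y = -15.3 and x = -15.3, y = 30.7 mm, so each leg is 92 mm long; two of them tile 92 x 138 mm
- lotion: bystander: clear pump-top lotion bottle, 62 mm wide, 142 mm high; origin under its centre
- tin: bystander: red enamel tin with twist cap, 68 mm wide, 64 mm high; origin under its centre
- skull: bystander: clay sugar-skull figurine, 64 mm wide, 78 mm high; origin under its centre
- comb: bystander: aluminium comb lying flat, 150 x 31 x 5 mm, long along its x; origin under its centre
- polish: bystander: nail-polish bottle, 28 mm wide, 66 mm high; origin under its centre
- jar: bystander: cream jar, 58 mm wide, 44 mm high; origin under its centre
There are look-alikes about, which are no part of the job. Leave any blue or green look-alike of the lbox_a alone.

How it is judged (in metres and radians):
On the way, in this order (a step that is already met when the one before it is completed fails the run):
1. the keeper is swung at least 1.0 rad aside while the bolt is still shut (value of joint keeper above 1 rad and value of joint each of bolt, drawer below 0.015 m), for 0.1 s.
2. the bolt is slid back at least 30 of its 40 mm while the drawer is still shut (value of joint bolt above 0.03 m and value of joint drawer below 0.015 m), for 0.1 s.
3. the drawer is pulled out at least 105 of its 120 mm (value of joint drawer above 0.105 m), for 0.1 s.
At the end, for the whole second after the job is handed in: keeper swung at least 1.0 rad aside, bolt back at least 30 mm, drawer out at least 105 mm, and both L-shaped boxes at rest inside the drawer, flat on its floor (within 3.5 mm of touching it and 0.06 rad of level), which they can only be when nested together (value of joint keeper above 1 rad and value of joint bolt above 0.03 m and value of joint drawer above 0.105 m and x of lbox_a_center in the frame of tray_floor between -0.03 and 0.03 m and y of lbox_a_center in the frame of tray_floor between -0.055 and 0.055 m and z of each of lbox_a_center, lbox_b_center in the frame of tray_floor below 0.0255 m and angle between each of lbox_a_center, lbox_b_center's own z axis and vertical below 0.06 rad and distance between each of lbox_a_center, lbox_b_center and tray_floor below 0.07 m and linear speed of each of lbox_a, lbox_b below 0.02 m/s and x of lbox_b_center in the frame of tray_floor between -0.03 and 0.03 m and y of lbox_b_center in the frame of tray_floor between -0.055 and 0.055 m).
It fails at once if the lotion bottle, tin, skull figurine, comb, nail-polish bottle or cream jar is shifted by more than 30 mm (distance of any of lotion, tin, skull, comb, polish, jar from where it was at the start of the episode above 0.03 m).
It fails at once if the lotion bottle, skull figurine or nail-polish bottle is tipped over (more than 0.5 rad) (angle between any of lotion, skull, polish's own z axis and vertical above 0.5 rad).
It also fails if it takes over 72 s, if anything falls off the work surface, if the arm or the gripper's body presses on something with over 40 N, if the wrist force passes 120 N, or if a joint passes its speed limit or range.

ROBOT

A 6-joint arm with a two-finger parallel gripper is mounted at the origin on the work surface. World frame = base frame: x ahead of the robot, y to its left, z up, the work surface at z = 0. Lengths are in mm, angles in rad, forces in N, time in s.
With the tool pointing down it reaches from about 300 to 875 mm from the base axis. Payload 4.2 kg.
Tool frame: the origin (TCP) lies at the centre of the arm's flange, where the gripper is bolted on; the fingertips stand 173 mm ahead of it and the grasp point (between the pads) lies 155 mm ahead of it (r.grasp_offset is the distance from the TCP to the grasp point, in mm); z points along the fingers, y is the direction in which the jaws open and shut (so a half turn about z gives the same grasp; the last joint's range is limited). The gripper opens to 85 mm and grips with 20 to 120 N. Pads are 22 mm wide; open, the fingers measure 114 mm over their backs; the gripper's body (76 mm by 85 mm) begins 54 mm behind the grasp point. The pads swing forward as they close: fully open they stand 13 mm farther back than shut.
Start: joints at [-0.02, 0.32, 1.565, -0, 1.257, -0.02], TCP at [574.998, 0.001, 404.738] pointing down, gripper open.
Joint ranges: [-3.11, 3.11], [-0.84, 2.01], [0.21, 2.61], [-1.34, 4.49], [0.05, 2.63], [-2.56, 2.56]. Speed limits (rad/s): [2.57, 2.57, 3.14, 3.14, 3.14, 3.14].

INTERFACE

Orientations are given as a unit quaternion [w, x, y, z].
In Python, from cell import r, optics, finish_job gives the robot as it stands.
- The arm moves only by the shell command python3 -m handwheel 'ROWS' [FORCE]. ROWS is JSON, a list of rows, each an object with "fingers": the opening, from 0 (shut) to 1 (fully open); "offset": the shift along the tool's x, y, z in m, a list of three; "roll": the turn about the tool's z in degrees. In form: [{"fingers": fingers, "offset": [dx, dy, dz], "roll": roll}, ...]. A call has 1 to 20 rows; each row is the pose to reach, as a shift and turn from the pose commanded when the call began, along the tool's axes at that moment; what a row does not reach only later rows make up. A row lasts 1/8 s, in which the tool goes at most 62.5 mm and 10.7 degrees, less where a joint would pass 70% of its speed; a pose out of reach is approached as far as the arm can. A call with a gripper value outside its range is refused whole. The fingers move at their own pace and stop on an object; FORCE is the grip in N (left out, the last holds). Time passes only in rows, so rows that repeat a pose let the fingers close. It gives the time, the measured TCP pose, the force and the opening at its end, in the units of the state.
- r.get_obs(): the state, without advancing time (a new reading comes with each control period).
- optics.get_image(name): name is "scene" or "side" or "wrist"; returns a dict with "pixels" (400x640x3 uint8, red, green, blue), "fx", "fy", "cx", "cy" (pixels), "rvec" (rotation vector, rad) and "tvec" (3), from world to camera coordinates, as OpenCV has them. Camera axes: x right, y down, z forward; pixel columns grow to the right and rows downward; lengths in mm; the calibration is good to about 2 mm. A picture is of the moment at which its call begins. There is no depth.
- finish_job(): hands the job in, once; it reports no verdict.
The state is a dict: "time": time; "joint_positions": joint angles; "joint_velocities": joint speeds; "effort": joint torques, N m; "tool_pos": TCP position; "ee_rot": TCP orientation; "force": force on the tool from outside, world axes, zero at the start; "moment": the same for the moment, N m; "width": finger opening in mm.
Only numpy, scipy, OpenCV 4.12 (cv2) and the standard library are available. Lean on these libraries where they do the work, as an engineer would, in place of code of your own. Each camera call takes 0.05 s, during which the arm holds its last target. There are 200 camera calls.

## Working session

There is one attempt and no reset: what is moved stays moved. The work goes in short steps, Python scripts to look and compute and a shell command to move; the robot and the scene stay as the last step left them, time stands still between calls to the robot, and variables do not carry over. Pictures are saved under pics/ and viewed, about 8 in all and at most 12, crops included, and the job is handed in when it is done.

```bash
mkdir -p pics; ls; cat > h.py <<'E'
import numpy as np, cv2
from cell import r, optics, finish_job
def shot(n,f):
    im=optics.get_image(n); cv2.imwrite('pics/'+f,im['pixels'][:,:,::-1])
    np.savez('pics/'+f+'.npz',**im); return im
def ray(f,u,v,z):
    c=np.load('pics/'+f+'.npz'); R,_=cv2.Rodrigues(c['rvec']); t=c['tvec'].ravel()
    C=-R.T@t; d=R.T@np.array([(u-c['cx'])/c['fx'],(v-c['cy'])/c['fy'],1.])
    return C+d*(z-C[2])/d[2]
def proj(f,P):
    c=np.load('pics/'+f+'.npz'); K=np.array([[c['fx'],0,c['cx']],[0,c['fy'],c['cy']],[0,0,1.]])
    return cv2.projectPoints(np.float64(P).reshape(-1,1,3),c['rvec'],c['tvec'],K,None)[0].reshape(-1,2)
E
python3 - <<'E'
from h import *
for n in('scene','side','wrist'):
    im=shot(n,n+'0.png'); R,_=cv2.Rodrigues(np.array(im['rvec'])); print(n,im['fx'],im['cx'],im['cy'],-R.T@np.array(im['tvec']).ravel(),R[2])
a=[cv2.imread('pics/%s0.png'%n) for n in('scene','side')]
print(r.get_obs(), r.grasp_offset)
E
```

```text
pics
scene 474.92502036380586 310.5178923212731 199.01403795400316 [1140.14945585 -673.2731456  1356.82162982] [-0.39467557  0.483762   -0.78115653]
side 443.5190860488254 316.68384537114525 195.11590911722092 [ -74.99952809 1105.52146606  971.25469732] [ 0.40019523 -0.67846903 -0.61605483]
wrist 286.2361812747155 320.3930456249233 200.9449083930325 [575.37733448  67.29350151 373.83664137] [-0.0012526  -0.26569564 -0.96405615]
{'time': 0.15, 'joint_positions': array([-1.99848670e-02,  3.20164413e-01,  1.56538295e+00,  1.69336623e-05,
        1.25738680e+00, -2.00160364e-02]), 'joint_velocities': array([-1.14613491e-03, -3.10545887e-03, -3.00140004e-03,  7.99998255e-05,
        8.00759832e-05,  6.77277363e-04]), 'effort': array([-9.13009580e-05, -4.15840280e+01, -2.34345907e+01, -1.12702321e-04,
        5.94026569e-03, -2.51738534e-06]), 'tool_pos': array([5.74886376e+02, 1.40739774e-02, 4.04070269e+02]), 'ee_rot': array([-4.89265836e-04,  7.07097452e-01,  7.07115792e-01, -4.58908950e-04]), 'force': array([ 0.63006935, -1.08328138, -0.78430956]), 'moment': array([ 0.0041439 ,  0.01519659, -0.04634469]), 'width': 85.53885416924925} 154.70000000000002
```

View pics/scene0.png

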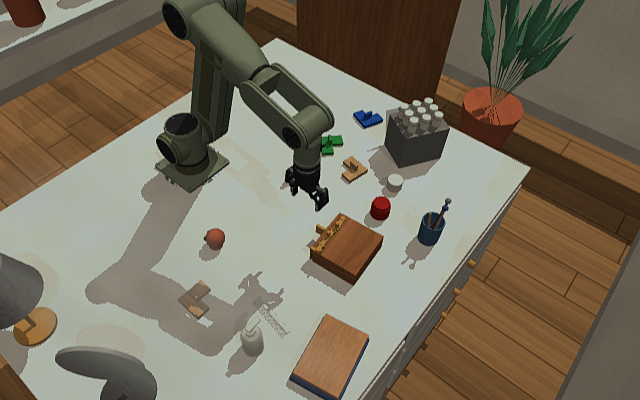

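View pics/side0.png

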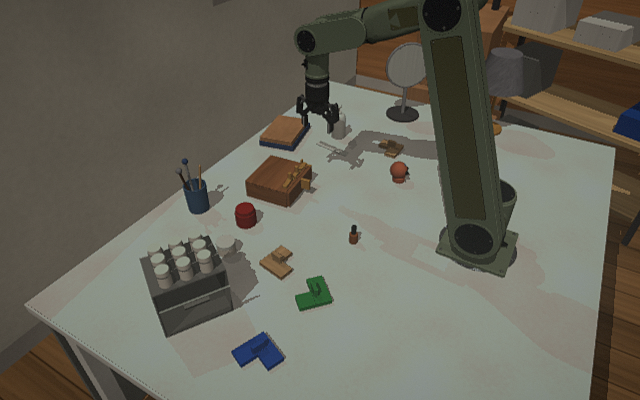

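The scene view shows the chest at about (345,245), with wooden L boxes at (355,168) and (195,298). The green and blue L's are look-alikes. In the side view the chest is at (280,180) and the L's are at (277,262) and (390,147). Next I'll enlarge these.

```bash
cat >> h.py <<'E'
def tiles(specs,out,w=400,h=300):
    T=[]
    for f,x0,y0,s in specs:
        im=cv2.imread('pics/'+f)[y0:y0+h//s,x0:x0+w//s]
        im=cv2.convertScaleAbs(cv2.resize(im,None,fx=s,fy=s,interpolation=cv2.INTER_CUBIC),alpha=1.25)
        im=cv2.copyMakeBorder(im,0,max(0,h-im.shape[0]),0,max(0,w-im.shape[1]),cv2.BORDER_CONSTANT)[:h,:w]
        for k in range(0,w//s,10):
            cv2.line(im,(k*s,0),(k*s,4),(0,255,255),1)
            if k%20==0: cv2.putText(im,str(x0+k),(k*s,14),0,.33,(0,255,255),1)
        for k in range(0,h//s,10):
            cv2.line(im,(0,k*s),(4,k*s),(0,255,255),1)
            if k%20==0: cv2.putText(im,str(y0+k),(6,k*s+4),0,.33,(0,255,255),1)
        T.append(im)
    rows=[np.hstack(T[i:i+2]) for i in range(0,len(T),2)]
    cv2.imwrite('pics/'+out,np.vstack(rows))
E
python3 - <<'E'
from h import *
tiles([('scene0.png',300,208,4),('side0.png',235,145,4),('scene0.png',160,265,5),('side0.png',240,230,5)],'m1.png')
E
```

```text
(no output)
```

View pics/m1.png

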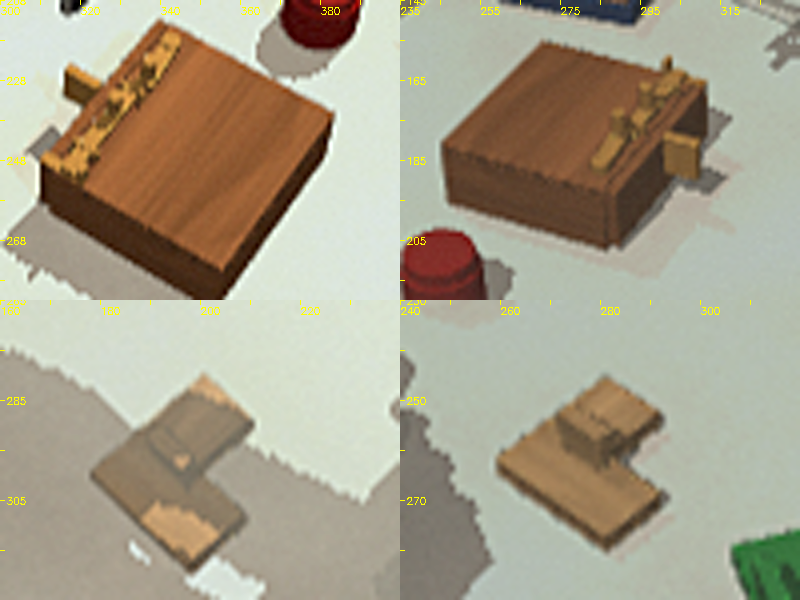

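```bash
cat >> h.py <<'E'
from scipy.optimize import least_squares
def xf(p,L):
    c,s=np.cos(p[2]),np.sin(p[2]); L=np.atleast_2d(L).astype(float)
    return np.c_[p[0]+c*L[:,0]-s*L[:,1],p[1]+s*L[:,0]+c*L[:,1],L[:,2]]
def fit(obs,p0):  # obs: list of (file, local pts, pixels)
    f=lambda p: np.concatenate([(proj(F,xf(p,L))-np.array(U)).ravel() for F,L,U in obs])
    s=least_squares(f,p0,loss='soft_l1'); return s.x,f(s.x).round(1)
LO=[(-38.3,53.7),(-38.3,-38.3),(53.7,-38.3),(53.7,7.7),(7.7,7.7),(7.7,53.7)]
LT=[(x,y,16) for x,y in LO]
E
python3 - <<'E'
from h import *
C=[(-80,90,68),(80,90,68),(80,-90,68),(-80,-90,68)]
s=[(340.5,213),(383.2,236.8),(355.5,275.5),(310.5,248.5)]
d=[(286.7,192.5),(245.7,181.2),(271.2,155),(311.7,166.2)]
print(fit([('scene0.png',C,s),('side0.png',C,d)],[700,0,0]))
print(fit([('scene0.png',C,s)],[700,0,0])[0],fit([('side0.png',C,d)],[700,0,0])[0])
A=[(200.6,280),(210.6,290),(209,308.6),(198.6,317),(178.4,299.4)]
for u in A:print(ray('scene0.png',*u,16).round())
B=[(281,245),(292.6,253.4),(285.4,261),(293,269),(281.4,278),(259.6,261.6)]
for u in B:print(ray('side0.png',*u,16).round())
E
```

```text
(array([6.94435052e+02, 6.55488620e+01, 9.21593805e-02]), array([ 0.8, -0.4, -0.8, -1.6, -1.9, -0.8,  0.5,  0.7, -0.1, -0.2, -0. ,
       -0.8,  0.3, -0.3, -1.7, -1.5]))
[6.96525001e+02 6.43657119e+01 9.20826108e-02] [6.91125157e+02 6.84880502e+01 8.74302136e-02]
[ 411. -322.   16.]
[ 461. -325.   16.]
[ 504. -371.   16.]
[ 501. -409.   16.]
[ 410. -411.   16.]
[515. 322.  16.]
[465. 334.  16.]
[466. 371.  16.]
[430. 386.  16.]
[440. 431.  16.]
[531. 411.  16.]
```

```bash
python3 - <<'E'
from h import *
A=[(200.6,280),(210.6,290),(209,308.6),(198.6,317),(178.4,299.4)]
print(fit([('scene0.png',[LT[i] for i in (0,5,3,2,1)],A)],[449,-371,0]))
B=[(281,245),(292.6,253.4),(285.4,261),(293,269),(281.4,278),(259.6,261.6)]
print(fit([('side0.png',[LT[i] for i in (0,5,4,3,2,1)],B)],[490,380,2.9]))
E
cp pics/wrist0.png pics/w0.png
```

```text
(array([ 4.49139210e+02, -3.75071022e+02, -1.87405384e-02]), array([ 0.5,  0. ,  0.2, -1.3,  0.4, -0.7, -0.9,  1.5, -0.3,  0.5]))
(array([484.52025843, 382.301805  ,   2.9391498 ]), array([ 1. ,  0.5,  0.1, -0.7, -3.6,  0.1, -0. , -0.2,  0.2, -0.1, -0. ,
        0.4]))
```

View pics/w0.png

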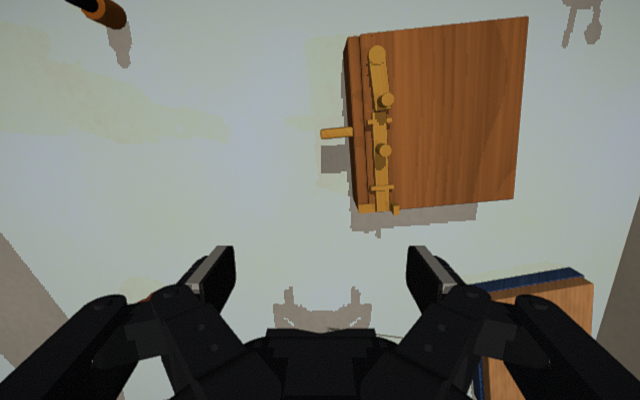

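The wrist view shows the keeper's pivot at (376,53), its knob at (386,100), the bolt knob at (384,150), and the pull from (322,132) to (352,131). The back corners of the chest are at (528,17) and (514,198).

```bash
python3 - <<'E'
from h import *
C=[(-80,90,68),(80,90,68),(80,-90,68),(-80,-90,68)]
s=[(340.5,213),(383.2,236.8),(355.5,275.5),(310.5,248.5)]
d=[(286.7,192.5),(245.7,181.2),(271.2,155),(311.7,166.2)]
p,e=fit([('wrist0.png',C[1:3],[(528,17),(514,198)]),('wrist0.png',[(-66,-2000,84)][:0] or [C[0]],[(358,36)])],[700,60,.09]);print(p,e)
p,e=fit([('scene0.png',C,s),('side0.png',C,d),('wrist0.png',C[:3]*2,[(358,36),(528,17),(514,198)]*2)],[700,60,.09]);print(p,e)
q=lambda P:(np.array([[np.cos(p[2]),np.sin(p[2])],[-np.sin(p[2]),np.cos(p[2])]])@(P[:2]-p[:2])).round(1)
for n,u,v,z in[('kpiv',376,53,84),('kknob',386,100,100),('bknob',384,150,100),('pulltip',321,133,70),('pullroot',352,131,70)]:
    P=ray('wrist0.png',u,v,z);print(n,P.round(1),q(P))
E
```

```text
[6.99948214e+02 6.55986719e+01 1.06544664e-01] [-0.  -1.  -0.   1.8  0.   0.1]
[6.99634066e+02 6.55107521e+01 1.04951315e-01] [ 1.5  0.5  0.3 -1.1 -0.1  0.1  1.9  2.  -1.  -0.8 -1.1 -1.  -1.2 -0.6
 -3.1 -2.1 -0.2  0.  -0.2 -0.8 -0.5  2.  -0.2  0.  -0.2 -0.8 -0.5  2. ]
kpiv [626.  128.5  84. ] [-66.6  70.4]
kknob [634.3  86.6 100. ] [-62.8  27.8]
bknob [635.1  41.9 100. ] [-66.6 -16.8]
pulltip [575.5  56.4  70. ] [-124.4    3.9]
pullroot [607.5  58.4  70. ] [-92.4   2.6]
```

```bash
python3 -m handwheel '[{"fingers":0.5,"offset":[0.04,0.03,0.03],"roll":0},{"fingers":0.5,"offset":[0.087,0.06,0.08],"roll":0},{"fingers":0.5,"offset":[0.087,0.06,0.12],"roll":0},{"fingers":0.5,"offset":[0.087,0.06,0.152],"roll":0},{"fingers":0.5,"offset":[0.087,0.06,0.152],"roll":0},{"fingers":0.1,"offset":[0.087,0.06,0.152],"roll":0},{"fingers":0.05,"offset":[0.087,0.06,0.152],"roll":0},{"fingers":0.05,"offset":[0.087,0.06,0.152],"roll":0},{"fingers":0.05,"offset":[0.087,0.06,0.152],"roll":0},{"fingers":0.05,"offset":[0.087,0.06,0.152],"roll":0}]' 20
```

```text
time: 1.4
tool_pos: [635.5, 86.9, 254.6]
ee_rot: [0.001, 0.707, 0.707, 0.001]
force: [-0.8, -0.9, 7.0]
width: 10.6
```

```bash
python3 -m handwheel '[{"fingers":0.05,"offset":[0,0,-0.004],"roll":0},{"fingers":0.05,"offset":[0.002,0.006,-0.004],"roll":-8.6},{"fingers":0.05,"offset":[0.0045,0.012,-0.004],"roll":-17.2},{"fingers":0.05,"offset":[0.008,0.0175,-0.004],"roll":-25.8},{"fingers":0.05,"offset":[0.012,0.022,-0.004],"roll":-34.4},{"fingers":0.05,"offset":[0.017,0.026,-0.004],"roll":-43},{"fingers":0.05,"offset":[0.0225,0.0295,-0.004],"roll":-51.6},{"fingers":0.05,"offset":[0.028,0.032,-0.004],"roll":-60},{"fingers":0.05,"offset":[0.0345,0.0335,-0.004],"roll":-69},{"fingers":0.05,"offset":[0.0385,0.034,-0.004],"roll":-75},{"fingers":0.05,"offset":[0.0385,0.034,-0.004],"roll":-75}]'; python3 - <<'E'
from h import *
shot('scene','scene1.png');shot('side','side1.png');print(r.get_obs()['force'])
tiles([('scene1.png',300,208,4),('side1.png',235,145,4)],'m2.png')
E
```

```text
time: 2.78
tool_pos: [669.3, 125.6, 255.5]
ee_rot: [-0.0, 0.131, 0.991, -0.0]
force: [4.4, 0.4, -7.9]
width: 10.9
[ 4.52403698  1.2398822  -9.92746222]
```

View pics/m2.png

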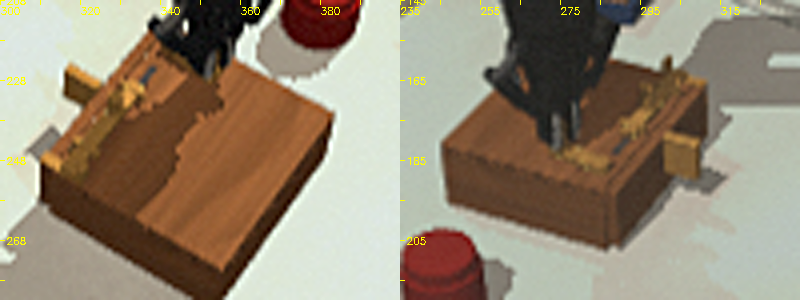

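The keeper now points back along the chest. Next is the bolt.

```bash
python3 -m handwheel '[{"fingers":0.5,"offset":[0,0,0],"roll":0},{"fingers":0.5,"offset":[0,0,0],"roll":0},{"fingers":0.5,"offset":[0,0,0],"roll":0},{"fingers":0.5,"offset":[0,0,-0.05],"roll":0},{"fingers":0.5,"offset":[0.005,-0.05,-0.05],"roll":-10},{"fingers":0.5,"offset":[0.010,-0.091,-0.05],"roll":-21},{"fingers":0.5,"offset":[0.010,-0.091,-0.05],"roll":-21},{"fingers":0.5,"offset":[0.010,-0.091,-0.02],"roll":-21},{"fingers":0.5,"offset":[0.010,-0.091,0.001],"roll":-21},{"fingers":0.5,"offset":[0.010,-0.091,0.001],"roll":-21},{"fingers":0.05,"offset":[0.010,-0.091,0.001],"roll":-21},{"fingers":0.05,"offset":[0.010,-0.091,0.001],"roll":-21},{"fingers":0.05,"offset":[0.010,-0.091,0.001],"roll":-21},{"fingers":0.05,"offset":[0.010,-0.091,0.001],"roll":-21},{"fingers":0.05,"offset":[0.010,-0.091,0.001],"roll":-21}]' 20
```

```text
time: 4.75
tool_pos: [636.3, 40.3, 257.0]
ee_rot: [0.001, -0.052, 0.999, 0.0]
force: [0.8, 1.3, 6.4]
width: 10.6
```

```bash
python3 -m handwheel '[{"fingers":0.05,"offset":[0,0.008,0],"roll":0},{"fingers":0.05,"offset":[0,0.016,0],"roll":0},{"fingers":0.05,"offset":[0,0.024,0],"roll":0},{"fingers":0.05,"offset":[0,0.032,0],"roll":0},{"fingers":0.05,"offset":[0,0.039,0],"roll":0},{"fingers":0.05,"offset":[0,0.039,0],"roll":0},{"fingers":0.5,"offset":[0,0.039,0],"roll":0},{"fingers":0.5,"offset":[0,0.039,0],"roll":0},{"fingers":0.5,"offset":[0,0.039,0],"roll":0},{"fingers":0.5,"offset":[0,0.039,-0.05],"roll":0},{"fingers":0.5,"offset":[0.045,0.02,-0.05],"roll":0},{"fingers":0.5,"offset":[0.12,0.02,-0.05],"roll":0},{"fingers":0.5,"offset":[0.12,0.02,-0.05],"roll":0}]'; python3 - <<'E'
from h import *
shot('wrist','wrist2.png');print(r.get_obs()['tool_pos'],r.get_obs()['force'])
E
```

```text
time: 6.38
tool_pos: [510.3, 47.0, 305.0]
ee_rot: [-0.003, -0.052, 0.999, -0.0]
force: [0.4, 0.2, -0.6]
width: 42.8
[511.05608705  47.16664209 305.57759594] [-1.70630057 -0.24255022 -0.24222538]
```

View pics/wrist2.png

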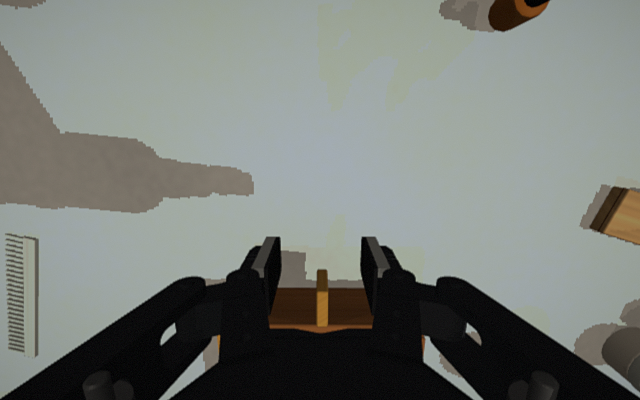

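The wrist view shows the pull centred between the jaws at (322,295). Before pulling I'll check the bolt.

```bash
python3 - <<'E'
from h import *
shot('scene','scene2.png');shot('side','side2.png')
tiles([('scene2.png',300,208,6),('side2.png',260,145,6)],'m3.png')
p=[699.6,65.5,.105]
for f in('scene2.png','side2.png'): print(proj(f,xf(p,[(-66,-18,100),(-66,22,100)])).round(1))
E
```

```text
[[328.7 231.6]
 [335.3 223.3]]
[[296.  166.1]
 [290.8 172.2]]
```

View pics/m3.png

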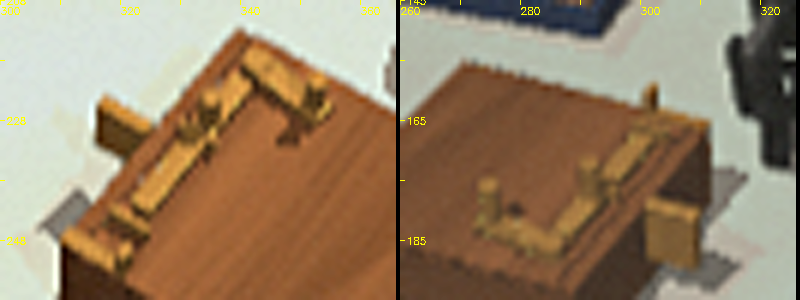

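The bolt knob in the scene view is at (335,224), where the model puts it for full 40 mm travel. The keeper stays aside. Next I'll grip the pull and draw it out.

```bash
python3 -m handwheel '[{"fingers":0.5,"offset":[0,0,0.05],"roll":0},{"fingers":0.5,"offset":[0,0,0.095],"roll":0},{"fingers":0.5,"offset":[-0.04,0,0.095],"roll":0},{"fingers":0.5,"offset":[-0.076,0,0.095],"roll":0},{"fingers":0.5,"offset":[-0.076,0,0.095],"roll":0},{"fingers":0.03,"offset":[-0.076,0,0.095],"roll":0},{"fingers":0.03,"offset":[-0.076,0,0.095],"roll":0},{"fingers":0.03,"offset":[-0.076,0,0.095],"roll":0},{"fingers":0.03,"offset":[-0.076,0,0.095],"roll":0},{"fingers":0.03,"offset":[-0.076,0,0.095],"roll":0}]' 60
python3 -m handwheel '[{"fingers":0.03,"offset":[0.01,0,0],"roll":0},{"fingers":0.03,"offset":[0.025,0,0],"roll":0},{"fingers":0.03,"offset":[0.04,0,0],"roll":0},{"fingers":0.03,"offset":[0.055,0,0],"roll":0},{"fingers":0.03,"offset":[0.07,0,0],"roll":0},{"fingers":0.03,"offset":[0.085,0,0],"roll":0},{"fingers":0.03,"offset":[0.1,0,0],"roll":0},{"fingers":0.03,"offset":[0.112,0,0],"roll":0},{"fingers":0.03,"offset":[0.119,0,0],"roll":0},{"fingers":0.03,"offset":[0.119,0,0],"roll":0},{"fingers":0.03,"offset":[0.119,0,0],"roll":0}]'
```

```text
time: 7.78
tool_pos: [589.4, 56.0, 210.9]
ee_rot: [-0.0, -0.052, 0.999, 0.001]
force: [-1.7, 5.3, -0.6]
width: 9.2
time: 9.15
tool_pos: [470.5, 44.2, 210.9]
ee_rot: [-0.001, -0.051, 0.999, 0.001]
force: [-3.0, 12.4, -0.1]
width: 9.2
```

```bash
python3 -m handwheel '[{"fingers":0.4,"offset":[0,0,0],"roll":0},{"fingers":0.4,"offset":[0,0,0],"roll":0},{"fingers":0.4,"offset":[0,0,0],"roll":0},{"fingers":0.4,"offset":[0,0,-0.05],"roll":0},{"fingers":0.4,"offset":[0,0,-0.11],"roll":0},{"fingers":0.4,"offset":[-0.04,0,-0.17],"roll":0},{"fingers":0.4,"offset":[-0.082,0,-0.19],"roll":0},{"fingers":0.4,"offset":[-0.082,0,-0.19],"roll":0},{"fingers":0.4,"offset":[-0.082,0,-0.19],"roll":0},{"fingers":0.4,"offset":[-0.082,0,-0.19],"roll":0}]'; python3 - <<'E'
from h import *
im=shot('wrist','wrist3.png');print(r.get_obs()['tool_pos'],r.get_obs()['force'])
E
```

```text
time: 10.4
tool_pos: [552.1, 51.4, 399.5]
ee_rot: [-0.002, -0.052, 0.999, -0.0]
force: [-0.3, 0.1, -0.6]
width: 34.2
[552.17795413  51.46922512 399.68791766] [0.22689541 0.28144169 0.23555586]
```

View pics/wrist3.png

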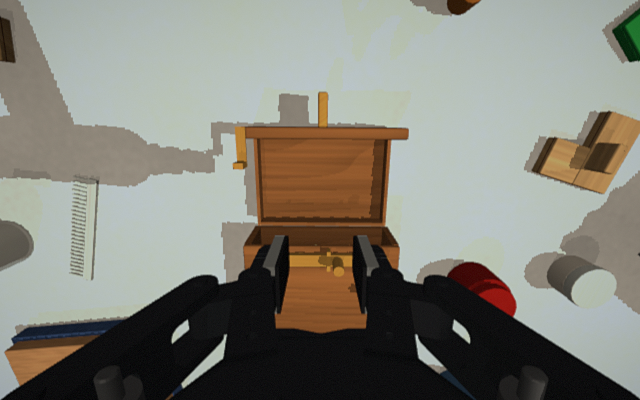

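The drawer is out, with its inside spanning about (258..386, 138..220). Box B is at (590,150). I'll enlarge both to measure.

```bash
python3 - <<'E'
from h import *
tiles([('wrist3.png',236,116,5),('wrist3.png',520,96,5)],'m4.png',w=800,h=600) if 0 else None
a=[]
tiles([('wrist3.png',232,118,4)]*1,'t1.png',w=720,h=440)
tiles([('wrist3.png',525,100,5)],'t2.png',w=575,h=500)
E
python3 -c "
import cv2,numpy as np
a=cv2.imread('pics/t1.png');b=cv2.imread('pics/t2.png')
b=b[:500]
c=np.zeros((600,800,3),np.uint8);c[:]=0
a2=a[:,:]
cv2.imwrite('pics/t1.png',a)"
```

```text
(no output)
```

View pics/t1.png

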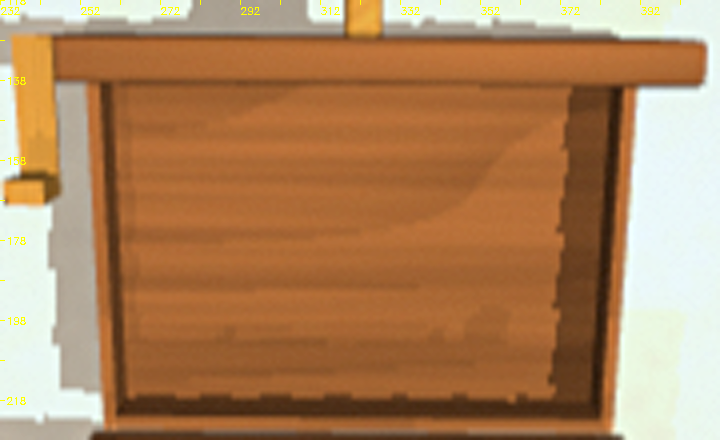

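```bash
python3 - <<'E'
from h import *
f='wrist3.png'
a=ray(f,261.5,221.75,30);b=ray(f,382.5,222.2,30);c=ray(f,257.75,139.25,30);d=ray(f,387.5,140.5,30)
P=lambda *q:[print(x.round(1)) for x in q]
P(a,b,c,d); print('widths',np.linalg.norm(b-a),np.linalg.norm(d-c))
e=b-a; yaw=np.arctan2(-e[0],e[1]);ux=np.array([np.cos(yaw),np.sin(yaw)])
g=ray(f,245,139,67);h=ray(f,408,139.5,67);P(g,h); e2=h-g
print('yaw back',yaw,'front',np.arctan2(-e2[0],e2[1]))
mid=((a+b)/2)[:2]; print('tray centre',mid-52*ux)
u=((c+d)/2)[:2]; print('mid front line',u, 'depth front panel-back', ((g+h)/2-(a+b)/2)[:2]@ux)
p=[699.6,65.5,.105]; print(xf(p,[(-148,0,0),(-148,2.5,0)]))
print('pull',ray(f,323,93,70),ray(f,323,126,70))
E
```

```text
[612.3 -16.4  30. ]
[597.  134.6  30. ]
[511.5 -26.   30. ]
[497.  124.1  30. ]
widths 151.82707182336063 150.79008247633723
[509.8 -31.4  67. ]
[492.5 136.4  67. ]
yaw back 0.10151751814012956 front 0.10247030462002733
tray centre [552.91802135  53.81082993]
mid front line [504.24332592  49.05711817] depth front panel-back -103.62091617653863
[[552.41510071  49.98853901   0.        ]
 [552.15308279  52.47477042   0.        ]]
pull [457.11301273  43.99116422  70.        ] [488.33629273  47.37238755  70.        ]
```

View pics/t2.png

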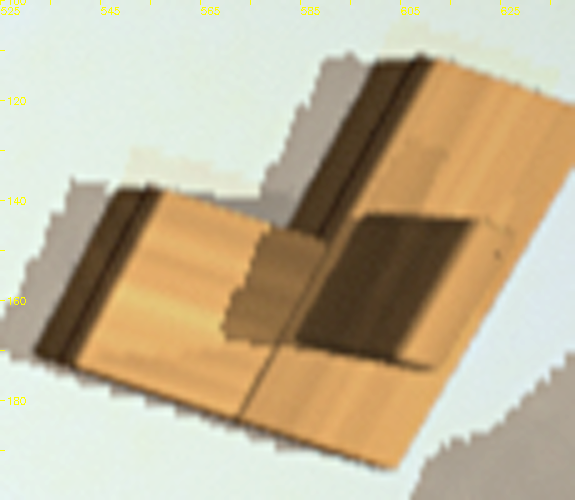

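```bash
python3 - <<'E'
from h import *
B=[(540,174),(557,138),(590,148),(612,112.4),(604,193.4)]
p,e=fit([('wrist3.png',[LT[i] for i in (0,5,4,3,1)],B)],[485,380,2.94]);print(p,e)
B2=[(281,245),(292.6,253.4),(293,269),(281.4,278),(259.6,261.6)]
print(fit([('wrist3.png',[LT[i] for i in (0,5,4,3,1)],B),('side0.png',[LT[i] for i in (0,5,3,2,1)],B2)],[485,380,2.94]))
E
```

```text
[490.04607493 382.11491857   2.959184  ] [-0.9 -0.1  0.2 -0.2  1.   0.7 -0.6 -1.5  0.3  0.8]
(array([489.38744764, 381.90363988,   2.96113427]), array([-0.9, -0.5,  0.2, -0.7,  1. ,  0.2, -0.6, -2.2,  0.4,  0.3, -0.7,
       -0.2, -1.4, -1.6, -1.1, -1.1, -0.7, -0.9, -1.3, -0. ]))
```

```bash
python3 -m handwheel '[{"fingers":0.4,"offset":[0.005,0.06,0],"roll":5},{"fingers":0.4,"offset":[0.010,0.12,0],"roll":10},{"fingers":0.4,"offset":[0.015,0.18,0.02],"roll":16.4},{"fingers":0.4,"offset":[0.02,0.24,0.05],"roll":16.4},{"fingers":0.4,"offset":[0.025,0.3,0.08],"roll":16.4},{"fingers":0.4,"offset":[0.0273,0.335,0.12],"roll":16.4},{"fingers":0.4,"offset":[0.0273,0.335,0.15],"roll":16.4},{"fingers":0.4,"offset":[0.0273,0.335,0.15],"roll":16.4},{"fingers":0.4,"offset":[0.0273,0.335,0.19],"roll":16.4},{"fingers":0.4,"offset":[0.0273,0.335,0.206],"roll":16.4},{"fingers":0.4,"offset":[0.0273,0.335,0.206],"roll":16.4},{"fingers":0.05,"offset":[0.0273,0.335,0.206],"roll":16.4},{"fingers":0.05,"offset":[0.0273,0.335,0.206],"roll":16.4},{"fingers":0.05,"offset":[0.0273,0.335,0.206],"roll":16.4},{"fingers":0.05,"offset":[0.0273,0.335,0.206],"roll":16.4}]' 60; python3 - <<'E'
from h import *
o=r.get_obs();print(o['tool_pos'],o['force'],o['moment'],o['ee_rot'])
E
```

```text
time: 12.32
tool_pos: [491.6, 382.2, 196.6]
ee_rot: [0.001, 0.091, 0.996, 0.001]
force: [0.9, -1.2, 6.2]
width: 10.6
[491.60793458 382.21482065 196.59972551] [ 0.9450891  -1.17495789  6.17479322] [-0.13989975  0.00289553 -0.05056477] [0.00143035 0.09063029 0.995883   0.00107006]
```

```bash
python3 -m handwheel '[{"fingers":0.05,"offset":[0,0,-0.03],"roll":0},{"fingers":0.05,"offset":[0,0,-0.08],"roll":0},{"fingers":0.05,"offset":[0,0,-0.13],"roll":0},{"fingers":0.05,"offset":[-0.022,-0.05,-0.13],"roll":-4},{"fingers":0.05,"offset":[-0.044,-0.1,-0.13],"roll":-8},{"fingers":0.05,"offset":[-0.066,-0.15,-0.13],"roll":-12},{"fingers":0.05,"offset":[-0.088,-0.2,-0.13],"roll":-16.3},{"fingers":0.05,"offset":[-0.11,-0.25,-0.13],"roll":-16.3},{"fingers":0.05,"offset":[-0.1216,-0.2764,-0.13],"roll":-16.3},{"fingers":0.05,"offset":[-0.1216,-0.2764,-0.13],"roll":-16.3},{"fingers":0.05,"offset":[-0.1216,-0.2764,-0.09],"roll":-16.3},{"fingers":0.05,"offset":[-0.1216,-0.2764,-0.06],"roll":-16.3},{"fingers":0.05,"offset":[-0.1216,-0.2764,-0.04],"roll":-16.3},{"fingers":0.05,"offset":[-0.1216,-0.2764,-0.04],"roll":-16.3}]'; python3 - <<'E'
from h import *
shot('wrist','wrist4.png')
o=r.get_obs();print(o['tool_pos'],o['force'],o['moment'],o['ee_rot'])
E
```

```text
time: 14.08
tool_pos: [559.8, 89.1, 233.3]
ee_rot: [-0.002, -0.052, 0.999, 0.0]
force: [-0.2, 0.4, -1.1]
width: 10.3
[560.47763424  89.05907786 234.58557718] [ 0.47707042  0.81379545 -0.85570656] [ 0.02962371 -0.0514913  -0.00901432] [-4.93928785e-04 -5.19599834e-02  9.98649040e-01  1.05642586e-04]
```

```bash
python3 -m handwheel '[{"fingers":0.05,"offset":[0,-0.001,0.014],"roll":0},{"fingers":0.05,"offset":[0,-0.001,0.022],"roll":0},{"fingers":0.05,"offset":[0,-0.001,0.025],"roll":0},{"fingers":0.05,"offset":[0,-0.001,0.025],"roll":0},{"fingers":0.05,"offset":[0,-0.001,0.025],"roll":0}]';python3 -m handwheel '[{"fingers":0.05,"offset":[0,0,0.002],"roll":0},{"fingers":0.05,"offset":[0,0,0.002],"roll":0},{"fingers":0.05,"offset":[0,0,0.002],"roll":0}]'
```

```text
time: 14.75
tool_pos: [561.0, 87.1, 210.0]
ee_rot: [0.0, -0.051, 0.999, 0.0]
force: [-0.9, 0.3, -0.5]
width: 10.5
time: 15.12
tool_pos: [561.2, 87.1, 208.6]
ee_rot: [0.001, -0.051, 0.999, 0.0]
force: [-1.4, -1.3, 5.8]
width: 11.1
```

```bash
python3 -m handwheel '[{"fingers":0.3,"offset":[0,0,0],"roll":0},{"fingers":0.3,"offset":[0,0,0],"roll":0},{"fingers":0.3,"offset":[0,0,0],"roll":0},{"fingers":0.3,"offset":[0,0,-0.04],"roll":0},{"fingers":0.4,"offset":[0,0,-0.1],"roll":0},{"fingers":0.4,"offset":[0.01,-0.05,-0.14],"roll":0},{"fingers":0.4,"offset":[0.03,-0.1,-0.17],"roll":0},{"fingers":0.4,"offset":[0.05,-0.15,-0.2],"roll":0},{"fingers":0.4,"offset":[0.06,-0.2,-0.23],"roll":0},{"fingers":0.4,"offset":[0.066,-0.241,-0.231],"roll":0},{"fingers":0.4,"offset":[0.066,-0.241,-0.231],"roll":0},{"fingers":0.4,"offset":[0.066,-0.241,-0.231],"roll":0},{"fingers":0.4,"offset":[0.066,-0.241,-0.231],"roll":0}]'; python3 - <<'E'
from h import *
shot('wrist','wrist5.png'); o=r.get_obs();print(o['tool_pos'],o['ee_rot'],o['force'])
f='wrist5.png'
cA=proj(f,[[449,-375,16]])[0];cT=proj(f,[[553,54,20]])[0];print(cA,cT)
tiles([(f,int(cA[0])-45,int(cA[1])-50,4),(f,int(cT[0])-70,int(cT[1])-45,4)],'m5.png',w=400,h=400)
if 1:
    im=cv2.imread('pics/m5.png'); im=np.hstack([im[:, :400],im[:,400:]]); 
    sm=cv2.resize(cv2.imread('pics/'+f),(320,200)); pad=np.zeros((200,800,3),np.uint8); pad[:,:320]=sm
    cv2.imwrite('pics/m5.png',np.vstack([im,pad]))
E
```

```text
time: 16.75
tool_pos: [520.0, -158.3, 438.3]
ee_rot: [-0.0, -0.052, 0.999, 0.0]
force: [-0.3, -0.2, 0.2]
width: 34.2
[ 520.03818561 -158.28000923  438.40038079] [-3.06855940e-04 -5.23131171e-02  9.98630650e-01  2.61936831e-04] [ 0.05815003  0.16494199 -0.0782682 ]
[159.54953624 100.86008046] [466.22210765 211.1395793 ]
```

View pics/m5.png

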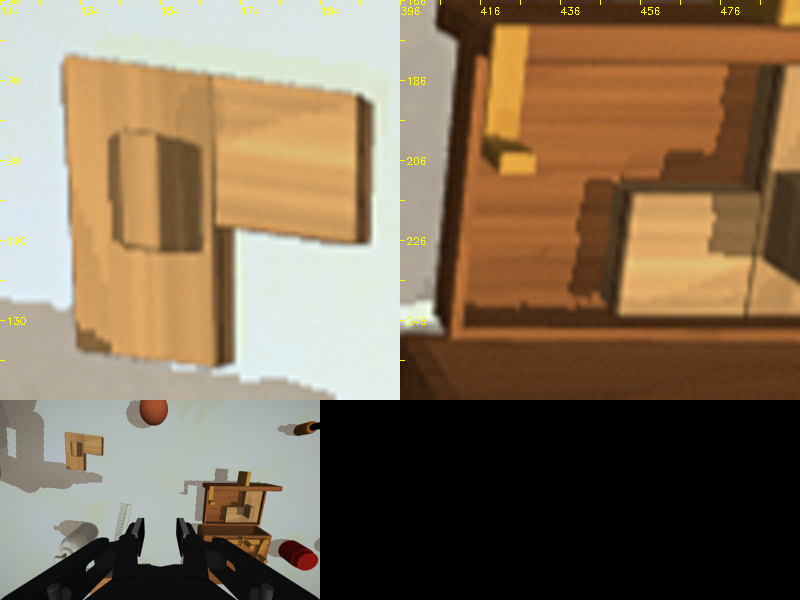

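```bash
python3 - <<'E'
from h import *
f='wrist5.png'
print(fit([(f,[LT[i] for i in (1,2,3,4,5,0)],[(130.2,64.2),(133.5,137),(167.7,141.2),(167.7,106.2),(203.2,110),(203.2,73.2)])],[449,-375,0]))
L28=[(x,y,28) for x,y in LO]
p,e=fit([(f,[L28[i] for i in(0,5,4)],[(450.8,244.8),(451,213.5),(486.5,213.2)])],[560,88,3.24]);print('B',p,e)
print('tray bl',ray(f,412.2,248,30), 'model',xf([552.9,53.6,.103],[(52,-76,30)]))
E
```

```text
(array([ 4.46534175e+02, -3.72526751e+02, -1.77614531e-02]), array([-0.4, -1.2, -0.1,  0.5,  0.4,  0.6, -0.2, -0.1, -0.1,  0.6,  0.4,
       -0.4]))
B [556.76177578  86.13859396   3.29467932] [-0.4 -0.2  1.8  0.7 -0.6 -0.5]
tray bl [612.91718779 -15.53659033  30.        ] model [[612.43857591 -16.65067956  30.        ]]
```

```bash
python3 -m handwheel '[{"fingers":0.4,"offset":[0.025,-0.055,0.02],"roll":3},{"fingers":0.4,"offset":[0.05,-0.11,0.04],"roll":7},{"fingers":0.4,"offset":[0.08,-0.16,0.07],"roll":7},{"fingers":0.4,"offset":[0.095,-0.206,0.1],"roll":7},{"fingers":0.4,"offset":[0.095,-0.206,0.15],"roll":7},{"fingers":0.4,"offset":[0.095,-0.206,0.19],"roll":7},{"fingers":0.4,"offset":[0.095,-0.206,0.19],"roll":7},{"fingers":0.4,"offset":[0.095,-0.206,0.23],"roll":7},{"fingers":0.4,"offset":[0.095,-0.206,0.2435],"roll":7},{"fingers":0.4,"offset":[0.095,-0.206,0.2435],"roll":7},{"fingers":0.05,"offset":[0.095,-0.206,0.2435],"roll":7},{"fingers":0.05,"offset":[0.095,-0.206,0.2435],"roll":7},{"fingers":0.05,"offset":[0.095,-0.206,0.2435],"roll":7},{"fingers":0.05,"offset":[0.095,-0.206,0.2435],"roll":7}]' 60; python3 - <<'E'
from h import *
o=r.get_obs();print(o['tool_pos'],o['force'],o['moment'],o['ee_rot'])
E
```

```text
time: 18.55
tool_pos: [447.2, -374.5, 197.1]
ee_rot: [0.002, 0.01, 1.0, -0.001]
force: [0.0, 1.3, 6.4]
width: 10.6
[ 447.17980321 -374.48359561  197.12213971] [0.02415274 1.29078727 6.35464279] [ 0.21754286 -0.03161917  0.05373699] [ 0.00151215  0.0096555   0.99995163 -0.00110704]
```

```bash
python3 -m handwheel '[{"fingers":0.05,"offset":[0,0,-0.03],"roll":0},{"fingers":0.05,"offset":[0,0,-0.08],"roll":0},{"fingers":0.05,"offset":[0,0,-0.13],"roll":0},{"fingers":0.05,"offset":[-0.011,0.05,-0.13],"roll":0},{"fingers":0.05,"offset":[-0.023,0.1,-0.13],"roll":-2},{"fingers":0.05,"offset":[-0.035,0.15,-0.13],"roll":-5},{"fingers":0.05,"offset":[-0.046,0.2,-0.13],"roll":-7},{"fingers":0.05,"offset":[-0.058,0.25,-0.13],"roll":-7},{"fingers":0.05,"offset":[-0.069,0.3,-0.13],"roll":-7},{"fingers":0.05,"offset":[-0.081,0.35,-0.13],"roll":-7},{"fingers":0.05,"offset":[-0.091,0.394,-0.13],"roll":-7},{"fingers":0.05,"offset":[-0.091,0.394,-0.13],"roll":-7},{"fingers":0.05,"offset":[-0.091,0.394,-0.1],"roll":-7},{"fingers":0.05,"offset":[-0.091,0.394,-0.07],"roll":-7},{"fingers":0.05,"offset":[-0.091,0.394,-0.05],"roll":-7},{"fingers":0.05,"offset":[-0.091,0.394,-0.05],"roll":-7},{"fingers":0.05,"offset":[-0.091,0.394,-0.05],"roll":-7}]'; python3 - <<'E'
from h import *
shot('wrist','wrist6.png');shot('scene','scene6.png')
o=r.get_obs();print(o['tool_pos'],o['force'],o['ee_rot'])
tiles([('wrist6.png',200,100,4),('scene6.png',290,220,5)],'m6.png',w=400,h=600)
E
```

```text
time: 20.68
tool_pos: [545.3, 17.5, 246.1]
ee_rot: [0.0, -0.051, 0.999, -0.0]
force: [-0.1, -0.2, -1.7]
width: 10.5
[545.29751196  17.78593923 246.28325612] [-0.74237684 -0.23397217 -0.54582206] [ 7.97343267e-04 -5.13290714e-02  9.98681472e-01 -9.21043940e-05]
```

```bash
python3 -m handwheel '[{"fingers":0.05,"offset":[0,0.001,0.01],"roll":0},{"fingers":0.05,"offset":[0,0.001,0.018],"roll":0},{"fingers":0.05,"offset":[0,0.001,0.024],"roll":0},{"fingers":0.05,"offset":[0,0.001,0.026],"roll":0},{"fingers":0.05,"offset":[0,0.001,0.026],"roll":0}]';python3 -m handwheel '[{"fingers":0.05,"offset":[0,0,0.005],"roll":0},{"fingers":0.05,"offset":[0,0,0.0095],"roll":0},{"fingers":0.05,"offset":[0,0,0.0095],"roll":0},{"fingers":0.05,"offset":[0,0,0.0095],"roll":0}]'
```

```text
time: 21.4
tool_pos: [545.1, 19.1, 219.0]
ee_rot: [-0.0, -0.052, 0.999, -0.0]
force: [0.3, 0.3, -1.3]
width: 10.5
time: 21.9
tool_pos: [545.0, 19.1, 209.7]
ee_rot: [-0.0, -0.051, 0.999, -0.0]
force: [-0.2, -1.0, -0.7]
width: 11.1
```

```bash
python3 -m handwheel '[{"fingers":0.05,"offset":[0,0,0.001],"roll":0},{"fingers":0.3,"offset":[0,0,0.001],"roll":0},{"fingers":0.3,"offset":[0,0,0.001],"roll":0},{"fingers":0.3,"offset":[0,0,0.001],"roll":0},{"fingers":0.3,"offset":[0,0,-0.04],"roll":0},{"fingers":0.3,"offset":[0,0,-0.1],"roll":0},{"fingers":0.3,"offset":[-0.01,0.03,-0.15],"roll":0},{"fingers":0.3,"offset":[-0.01,0.03,-0.19],"roll":0},{"fingers":0.3,"offset":[-0.01,0.03,-0.19],"roll":0},{"fingers":0.3,"offset":[-0.01,0.03,-0.19],"roll":0}]'; python3 - <<'E'
from h import *
shot('wrist','wrist7.png');shot('scene','scene7.png');shot('side','side7.png')
tiles([('wrist7.png',232,110,4)],'a.png',w=800,h=480)
a=cv2.imread('pics/a.png')
tiles([('scene7.png',300,210,3),('side7.png',245,150,3)],'b.png',w=400,h=240)
b=cv2.imread('pics/b.png'); a=cv2.resize(a,(800,480))[:, :]
cv2.imwrite('pics/m7.png',np.vstack([cv2.resize(a[:, :700],(525,360)) if 0 else a[:360+0] if 0 else cv2.resize(a,(600,360)).copy() if 0 else a[:360],b]))
E
```

```text
time: 23.15
tool_pos: [551.5, 49.9, 398.9]
ee_rot: [-0.001, -0.051, 0.999, -0.0]
force: [-0.6, 0.2, 0.2]
width: 25.3
```

View pics/m7.png

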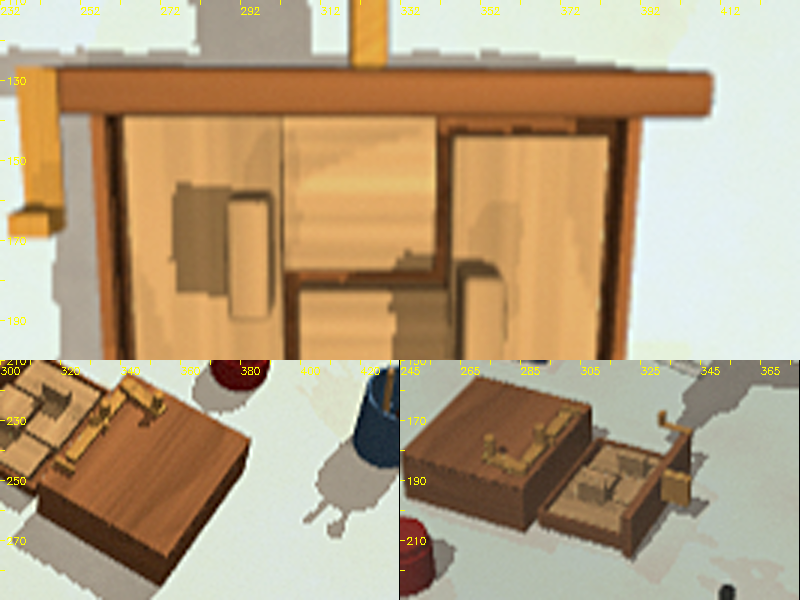

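The picture shows both boxes lying level inside the walls, with gaps of a few mm between them at about (345,150) and (320,180). The keeper and bolt are still back and the drawer is out.

```bash
python3 -c "
from h import *
print(finish_job())"
```

```text
the job is handed in; nothing more can be done
None
```

The job is done and handed in at about 23 s of the 72 s allowed; no verdict is reported.

- **Lock and drawer:** I swung the keeper about 1.4 rad aside and slid the bolt about 39 mm back. I then pulled the drawer out about 119 mm. The scene picture put the bolt knob where full travel would place it.
- **Boxes:** I laid both wooden L boxes in the drawer, turned half a turn from each other so they nest. Box B touched down 12 mm above its pick-up height, which matches the drawer floor. Box A was lowered to the same depth with no contact force on the way.
- **Last look:** Both boxes appeared level, with gaps of a few mm to each other and to the walls in view. The keeper and bolt were still back, and the drawer was still out. The look-alikes and bystanders were never touched by design, but I did not measure their positions again afterwards.
- **Disagreements:** Two estimates of box B's position in the drawer differed by about 3 mm (camera fit against tool pose), so I placed box A to allow for either. The gripper read about 1.4 mm under the true width of the 12 mm knobs and fins. Neither affected the result.

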